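# Pack up the checkers: fold the flap down, then shut the lid

## Task

Put the checkers box to bed: push the upright wooden flap over until it lies flat on the checkers' bay, and only then push the big hinged lid over until it is fully shut on top of it. Just push with the fingers: pinch neither the flap nor the lid, and let the box stay standing where it is. Leave the tea glass and the toothpick dispenser alone, and finish with the hand clear.

Things in the scene. Friction and masses are not known exactly. Their poses are not given: they have to be found in the camera images.
- box: open beech box of checkers standing loose on the table, about 2.4 kg; outer size 200 (x) x 240 (y) x 55 mm high, walls 10 mm. Origin: centre of its underside, on the table. Its +x side (away from the robot, turned by up to 0.45 rad) carries the lid's hinge; +y is to the left. Two partitions across it (along y) make a narrow front channel, a middle bay full of round checkers (their tops 40 mm above the table) and a narrow rear channel.
- flap (a joint): angle of the flap in rad: 0 = lying flat over the checkers, 1.57 = upright, range 0 to 1.75; starts about upright. The flap is a plain beech leaf, 100 mm long from hinge to free edge, 200 mm wide (along y), 6 mm thick, 0.08 kg, hinged along its lower edge on the partition between front channel and bay. It folds down away from the robot, towards the lid's hinge. Its hinge is stiff (about 0.08 N m of friction): it stays at whatever angle it is left.
- flap_hinge (a point): middle of the flap's hinge line: in the box frame at x = -50 mm, y = 0, 47.5 mm above the table. The line runs along the box's y. It lies mid-way through the flap's thickness. Its frame turns with the flap: x along the flap to the free edge, z out of the face that is on top when the flap is flat (this face looks to the robot when upright).
- flap_edge (a point): middle of the flap's free edge, mid-thickness, 100 mm from the hinge line; same axes as flap_hinge
- lid (a joint): angle of the lid in rad: 0 = fully shut, lying flat on the box, 1.57 = standing upright, range 0 to 1.85; starts about upright. The lid is a plain beech panel without handle, 200 mm long from hinge to free edge, 240 mm wide (along y), 12 mm thick, about 0.4 kg, hinged on the box's far rim; it swings shut towards the robot. Its hinge is stiff (about 0.6 N m of friction): the lid does not fall but stays where it is left, and must be pushed all the way down.
- lid_hinge (a point): middle of the lid's hinge line: in the box frame at x = +100 mm, y = 0, 56.5 mm above the table, running along the box's y. It lies in the lid's inner face (the underside when shut). Its frame turns with the lid: -x along the lid to the free edge, z out of the outer face (top when shut, looking away from the robot when open); the outer face lies at z = +12 mm.
- lid_edge (a point): middle of the lid's free edge, mid-thickness, 200 mm from the hinge line; about 255 mm above the table when the lid is upright; same axes as lid_hinge
- glass: empty tulip tea glass, 88 mm high, 58 mm across the rim, standing loose on a 110 mm white saucer beside the box (either side). Origin: centre of its foot. A bystander.
- dispenser: steel push dispenser for toothpicks, a cylinder 45 mm across, 91 mm high with its knob, loose beside the box on the other side from the glass. Origin: centre of its underside. A bystander.

How it is judged:
By the outcome, as a careful person would: the job done as asked, in the order asked, and still so for the second after the job is handed in, with the robot touching nothing.
It also fails if it takes over 48 s, if anything falls off the work surface, if the arm or the gripper's body presses on something with over 40 N, if the wrist force passes 120 N, or if a joint passes its speed limit or range.

## Robot

A 6-joint arm with a two-finger parallel gripper is mounted at the origin on the work surface. World frame = base frame: x ahead of the robot, y to its left, z up, the work surface at z = 0. Lengths are in m, angles in rad, forces in N, time in s.
With the tool pointing down it reaches from about 0.4 to 0.825 m from the base axis. Payload 7 kg.
Tool frame: the origin (TCP) lies between the finger pads; the fingertips stand 17 mm ahead of it and the grasp point (between the pads) lies 2 mm behind it; x points along the fingers, z is the direction in which the jaws open and shut, and the axes are right-handed (so a half turn about x gives the same grasp; the last joint's range is limited). The gripper opens to 88 mm and grips with 3 to 60 N. Pads are 19 mm wide; open, the fingers measure 130 mm over their backs; the gripper's body (78 mm by 193 mm) begins 47 mm behind the grasp point.
Start: joints at [-0.904, 0.359, 0.012, 0, -1.224, -0.288], TCP at [0.25, -0.627, 0.244] pointing down, gripper open.
Joint ranges: [-3.07, 3.07], [-1.43, 2.12], [-1.02, 1.25], [-3.03, 1.67], [-3.05, -0], [-3.03, 3.03]. Speed limits (rad/s): [2.39, 2.39, 3.01, 3.14, 3.14, 3.14].

## Interface

Orientations are given as [roll, pitch, yaw] about the fixed x, y, z axes, in that order (R = Rz(yaw) Ry(pitch) Rx(roll)).
In Python, from station import * gives the robot as it stands.
- The arm moves only by the tool step_arm, never from a script. Its argument "deltas" is a list of rows, each a list of 5 numbers: the shift along the tool's x, y, z in cm, then the turn about the tool's x in degrees, then the closure, from 0 (fully open) to 1 (shut). In form: [[dx, dy, dz, roll, fingers], ...]. A call has exactly 10 rows; each row is the pose to reach, as a shift and turn from the pose commanded when the call began, along the tool's axes at that moment; what a row does not reach only later rows make up. A row lasts 1/12 s, in which the tool goes at most 41.7 mm and 7.16 degrees, less where a joint would pass 70% of its speed; a pose out of reach is approached as far as the arm can. A call with a gripper value outside its range is refused whole. The fingers move at their own pace and stop on an object; "squeeze" is the grip in N (left out, the last holds). Time passes only in rows, so rows that repeat a pose let the fingers close, or fill a call up. It gives the time, the measured TCP pose, the force and the opening at its end, in the units of the state.
- get_state(): the state, without advancing time (a new reading comes with each control period).
- grab_frame(name): name is "side" or "top"; returns a dict with "pixels" (420x560x3 uint8, red, green, blue), "range_z" (420x560 float32, m along the optical axis (not along the pixel's ray), 0 where there is no reading), "fx", "fy", "cx", "cy" (pixels), "view" (4x4, takes a point from world to camera coordinates). Camera axes: x right, y down, z forward; pixel columns grow to the right and rows downward; lengths in m; the calibration is good to about 2 mm. A picture is of the moment at which its call begins.
- job_done(): hands the job in, once; it reports no verdict.
Trained networks look in the newest picture that a camera, given by its name, has taken for a name from the list of things; names that differ only in an ending like _2 or _b are one class to them, and where a whole thing is asked for, a point or a joint stands for the part that bears it (a point fixed in the world has none). Each returns a list of dicts, best first, with "conf" (0 to 1); they miss things now and then, are a little off and sometimes report something else, mostly with a low value. They report only what shows in the picture. A call takes as long as a camera call.
- boxes_of(thing, camera): "extent" ([left, top, right, bottom] in pixels, round what is visible of it).
- masks_of(thing, camera): "mask" (420x560 bool, what is visible of it) and "extent" ([left, top, right, bottom] in pixels, round what is visible of it).
The state is a dict: "t": time; "q": joint angles; "qd": joint speeds; "joint_efforts": joint torques, N m; "eef_pos": TCP position; "ee_rot": TCP orientation; "force": force on the tool from outside, world axes, zero at the start; "moment": the same for the moment, N m; "width": finger opening in m.
Only numpy, scipy, OpenCV 4.12 (cv2) and the standard library are available. Lean on these libraries where they do the work, as an engineer would, in place of code of your own. Each camera call takes 0.05 s, during which the arm holds its last target.

## Working session

There is one attempt and no reset: what is moved stays moved. The work goes in short steps, Python scripts to look and compute and a tool call to move; the robot and the scene stay as the last step left them, time stands still between calls to the robot, and variables do not carry over. Pictures are saved under pics/ and viewed, and the job is handed in when it is done.

Besides the shell and the picture viewer there is one more tool, called after ">>>" as name([rows], argument=value, ...), one row to a line, values as JSON. step_arm: Moves the arm, as the interface text tells. Its arguments: {"type":"object","properties":{"deltas":{"type":"array"},"squeeze":{"type":"number"}},"required":["deltas"]}

```bash
ls; mkdir -p pics
python3 - <<'E'
from station import *
import cv2,numpy as np
s=get_state();print(s)
for c in ["side","top"]:
    f=grab_frame(c);cv2.imwrite(f"pics/{c}0.png",f["pixels"][:,:,::-1]);print(c,f["fx"],f["cx"],f["cy"],f["view"].round(3).tolist())
    np.savez(f"{c}0.npz",**f)
    for n in ["box","flap","lid","glass","dispenser"]:
        print(n,[(np.round(b["extent"]).tolist(),round(b["conf"],2)) for b in boxes_of(n,c)][:3])
E
```

```text
pics
{'t': 0.0, 'q': array([-9.03942652e-01,  3.59431542e-01,  1.10672124e-02, -3.49251792e-04,
       -1.22413370e+00, -2.88113471e-01]), 'qd': array([-1.01619998e-03,  5.57011955e-04, -3.56233711e-04,  6.46881594e-04,
       -6.61317079e-04,  5.37755091e-05]), 'joint_efforts': array([ 1.22804955e-03, -5.82709301e+01,  2.93069923e+01,  6.99733436e+00,
        7.13152884e-03, -1.55264620e-04]), 'eef_pos': array([ 0.2493915 , -0.62673509,  0.2425976 ]), 'ee_rot': array([0.09754797, 1.56906323, 2.04696556]), 'force': array([ 0.32276313, -0.28107014, -0.10571348]), 'moment': array([-0.00930055,  0.00503794,  0.00676276]), 'width': 0.08736195260298674}
side 539.7273255427202 281.4528213722475 214.6365031290808 [[-0.762, -0.647, -0.018, 0.455], [-0.392, 0.483, -0.783, 0.238], [0.515, -0.59, -0.621, 0.867], [0.0, 0.0, 0.0, 1.0]]
box [([255.0, 65.0, 409.0, 244.0], 0.83), ([373.0, 116.0, 400.0, 158.0], 0.52)]
flap [([309.0, 143.0, 390.0, 209.0], 0.72), ([228.0, 183.0, 252.0, 221.0], 0.2)]
lid [([256.0, 64.0, 353.0, 174.0], 0.64)]
glass [([375.0, 117.0, 396.0, 159.0], 0.75)]
dispenser [([230.0, 181.0, 252.0, 222.0], 0.71)]
top 523.8292586499823 278.5965270411927 202.92557119279707 [[0.005, -1.0, -0.028, 0.081], [-0.991, -0.001, -0.132, 0.556], [0.131, 0.029, -0.991, 1.152], [0.0, 0.0, 0.0, 1.0]]
box [([303.0, 113.0, 465.0, 267.0], 0.88)]
flap [([318.0, 207.0, 416.0, 243.0], 0.94), ([331.0, 114.0, 460.0, 182.0], 0.54)]
lid [([331.0, 119.0, 465.0, 179.0], 0.59)]
glass [([456.0, 187.0, 490.0, 217.0], 0.75)]
dispenser [([282.0, 145.0, 301.0, 168.0], 0.72), ([329.0, 111.0, 462.0, 181.0], 0.17)]
```

View pics/side0.png

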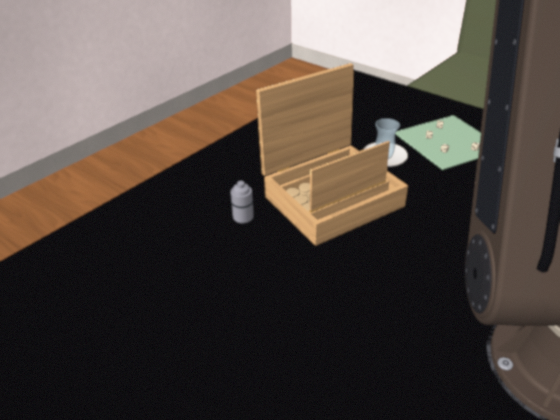

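View pics/top0.png

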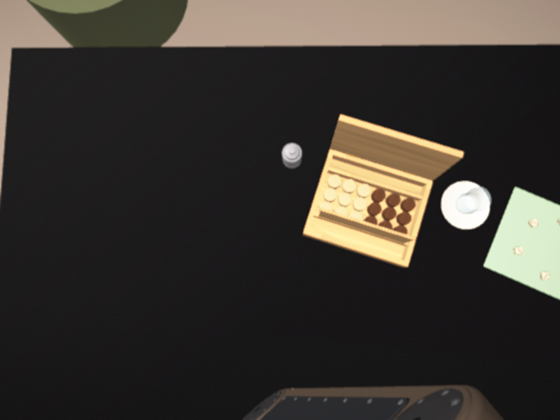

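The side view shows the lid (255–355, 65–175) and flap (310–390, 143–209) both upright. The dispenser is at (242, 202) and the glass at (386, 138). The top view shows the box at about (370, 210), turned slightly clockwise, with the glass on its right and the dispenser on its left. Next I'll fit the poses.

```bash
cat > h.py <<'E'
import numpy as np,cv2
def cloud(f):
    z=f["range_z"];v,u=np.mgrid[0:420,0:560]
    P=np.stack([(u-f["cx"])/f["fx"]*z,(v-f["cy"])/f["fy"]*z,z,np.ones_like(z)],-1)
    W=P@np.linalg.inv(f["view"]).T
    W=W[...,:3].copy();W[z<=0]=np.nan
    return W
E
python3 - <<'E'
from h import *
from station import *
for c in ["top","side"]:
    f=dict(np.load(f"{c}0.npz"));W=cloud(f)
    for n in ["glass","dispenser","lid","flap","box"]:
        ms=masks_of(n,c)
        if not ms: print(c,n,"none");continue
        P=W[ms[0]["mask"]];P=P[~np.isnan(P).any(1)]
        print(c,n,round(ms[0]["conf"],2),len(P),np.percentile(P,[3,50,97],axis=0).round(3).tolist())
        if n in("lid","flap"):
            Q=P
            for _ in range(5):
                m=np.median(Q,0) if _==0 else Q.mean(0);U,S,V=np.linalg.svd(Q-m,full_matrices=False);d=np.abs((P-m)@V[2]);Q=P[d<0.006]
            print("  plane n",V[2].round(3),"c",m.round(3),len(Q))
    if c=="top":
        x,y,z=W[...,0],W[...,1],W[...,2]
        M=(z>.045)&(z<.062)&(x>.35)&(x<.75)&(y<.05)&(y>-.3)
        Q=W[M][:,:2]; print("z med",np.median(W[M][:,2]))
        print(len(Q),Q.min(0),Q.max(0)); r=cv2.minAreaRect((Q*1000).astype(np.float32));print(r,cv2.boxPoints(r).round(0).tolist())
E
```

```text
top glass 0.74 760 [[0.535, -0.371, 0.006], [0.562, -0.354, 0.056], [0.584, -0.321, 0.091]]
top dispenser 0.73 416 [[0.646, 0.031, -0.001], [0.66, 0.052, 0.069], [0.685, 0.072, 0.089]]
top lid 0.95 4373 [[0.613, -0.257, 0.061], [0.649, -0.151, 0.187], [0.685, -0.042, 0.256]]
  plane n [-0.951  0.304  0.05 ] c [ 0.647 -0.149  0.175] 4023
top flap 0.56 861 [[0.47, -0.189, 0.049], [0.499, -0.101, 0.119], [0.527, -0.012, 0.148]]
  plane n [-0.952  0.304  0.036] c [ 0.498 -0.101  0.112] 861
top box 0.81 14043 [[0.447, -0.247, 0.005], [0.592, -0.129, 0.046], [0.677, -0.008, 0.254]]
z med 0.052779781522012015
2232 [ 0.41717189 -0.25943407] [0.68029354 0.04997291]
((558.5728759765625, -84.45658874511719), (309.2874450683594, 202.69036865234375), 72.31816101074219) [[415.0, -201.0], [608.0, -263.0], [702.0, 32.0], [509.0, 94.0]]
side glass 0.55 572 [[0.528, -0.459, -0.0], [0.552, -0.342, 0.075], [0.614, -0.318, 0.093]]
side dispenser 0.85 720 [[0.641, 0.042, 0.005], [0.651, 0.064, 0.052], [0.673, 0.074, 0.087]]
side lid 0.94 7847 [[0.609, -0.256, 0.064], [0.646, -0.139, 0.167], [0.681, -0.038, 0.255]]
  plane n [ 0.951 -0.305 -0.044] c [ 0.645 -0.143  0.163] 7659
side flap 0.94 3247 [[0.465, -0.19, 0.049], [0.496, -0.095, 0.101], [0.524, -0.009, 0.147]]
  plane n [ 0.952 -0.305 -0.017] c [ 0.495 -0.096  0.1  ] 3230
side box 0.67 529 [[0.53, -0.372, 0.018], [0.55, -0.341, 0.075], [0.579, -0.321, 0.092]]
```

```bash
cat > g.py <<'E'
import numpy as np,sys
from station import *
from scipy.spatial.transform import Rotation as Ro
yaw=-0.31; C=np.array([.5453,-.1149,0])
B=Ro.from_euler("z",yaw).as_matrix()
def rep(*targets):
    s=get_state();R=Ro.from_euler("xyz",s["ee_rot"]).as_matrix();p=s["eef_pos"]
    tip=p+R[:,0]*.017
    print("t",round(s["t"],2),"tip box mm",((tip-C)@B*1000).round(1),"F box",(s["force"]@B).round(1),"w",round(s["width"],3))
    zb=R[:,2]@B; a=np.degrees(np.arctan2(zb[1],zb[0]));print("tool x",R[:,0].round(3),"tool z angle in box xy",a.round(1))
    for t in targets:
        w=C+B@np.array(t)/1000
        print(t,"-> tool cm",((w-tip)@R*100).round(1))
E
python3 -c "
from g import *
rep((-85,0,215),(-85,0,115),(-85,0,100))"
```

```text
t 1.1 tip box mm [-125.4 -578.   226.6] F box [-0.1 -0.9 -0.3] w 0.088
tool x [ 0. -0. -1.] tool z angle in box xy 129.5
(-85, 0, 215) -> tool cm [  1.2 -39.9  42.1]
(-85, 0, 115) -> tool cm [ 11.2 -39.9  42.1]
(-85, 0, 100) -> tool cm [ 12.7 -39.9  42.1]
```

>>> step_arm([
  [0, -2, 2.1, 4, 1],
  [0, -5, 5.3, 8, 1],
  [0, -8, 8.4, 12, 1],
  [0, -11, 11.6, 16, 1],
  [0, -14, 14.8, 20, 1],
  [0, -17, 17.9, 24, 1],
  [0, -20, 21.1, 28, 1],
  [0, -23, 24.3, 32, 1],
  [0, -26, 27.4, 36, 1],
  [0, -28, 29.5, 39.5, 1],
], squeeze=10)

```text
t: 1.93
eef_pos: [0.3999, -0.2502, 0.244]
ee_rot: [-1.437, 1.57, -0.181]
force: [1.1, -0.2, 0.4]
width: 0.026
```

```bash
python3 -c "
from g import *
rep((-85,0,215),(-85,0,115))"
```

```text
t 1.93 tip box mm [ -97.2 -173.2  227. ] F box [1.1 0.2 0.4] w 0.026
tool x [ 0.001 -0.    -1.   ] tool z angle in box xy 89.8
(-85, 0, 215) -> tool cm [ 1.2 -1.1 17.3]
(-85, 0, 115) -> tool cm [11.2 -1.1 17.3]
```

>>> step_arm([
  [0, -0.2, 3, 0, 1],
  [0, -0.4, 6.5, 0, 1],
  [0, -0.6, 10, 0, 1],
  [0, -0.7, 13.5, 0, 1],
  [1, -0.7, 16.5, 0, 1],
  [4, -0.7, 17.3, 0, 1],
  [7, -0.7, 17.3, 0, 1],
  [9.5, -0.7, 17.3, 0, 1],
  [11, -0.7, 17.3, 0, 1],
  [11, -0.7, 17.3, 0, 1],
])

```text
t: 2.77
eef_pos: [0.4571, -0.0895, 0.1306]
ee_rot: [1.99, 1.565, -3.033]
force: [0.2, -0.6, -0.3]
width: 0.0006
```

Run:
```python
from g import *
import cv2
rep((-40,0,110),(0,0,100))
f=grab_frame("side");cv2.imwrite("pics/s1.png",f["pixels"][:,:,::-1])
f=grab_frame("top");cv2.imwrite("pics/t1.png",f["pixels"][:,:,::-1])
```

```text
t 2.77 tip box mm [-91.9  -2.8 113.6] F box [ 0.3 -0.5 -0.3] w 0.001
tool x [-0.005 -0.001 -1.   ] tool z angle in box xy 90.0
(-40, 0, 110) -> tool cm [ 0.3 -5.2  0.3]
(0, 0, 100) -> tool cm [ 1.3 -9.2  0.3]
```

View pics/s1.png

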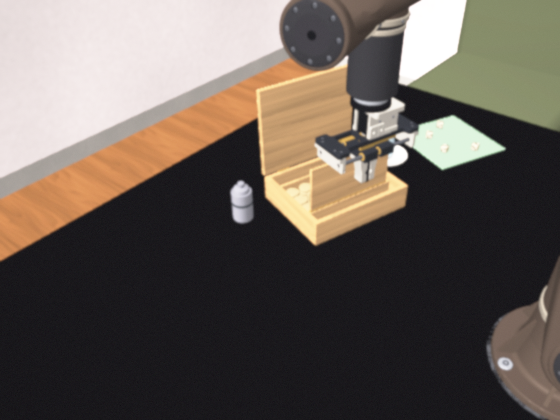

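>>> step_arm([
  [0, -1.5, 0.3, 0, 1],
  [0, -2.6, 0.3, 0, 1],
  [0, -3.5, 0.3, 0, 1],
  [0, -4.7, 0.3, 0, 1],
  [0.2, -5.6, 0.3, 0, 1],
  [0.4, -6.4, 0.3, 0, 1],
  [0.9, -7.2, 0.3, 0, 1],
  [1.5, -7.9, 0.3, 0, 1],
  [2.2, -8.5, 0.3, 0, 1],
  [2.9, -9.1, 0.3, 0, 1],
])

```text
t: 3.7
eef_pos: [0.5474, -0.1146, 0.1037]
ee_rot: [-1.66, 1.571, -0.4]
force: [-1.5, 0.8, 1.1]
width: 0.0006
```

Run:
```python
from g import *
import cv2
rep((7,0,68),(10,0,50))
f=grab_frame("side");cv2.imwrite("pics/s2.png",f["pixels"][:,:,::-1])
```

```text
t 3.7 tip box mm [ 1.9  0.9 86.7] F box [-1.7  0.3  1.1] w 0.001
tool x [ 0. -0. -1.] tool z angle in box xy 90.0
(7, 0, 68) -> tool cm [ 1.9 -0.5 -0.1]
(10, 0, 50) -> tool cm [ 3.7 -0.8 -0.1]
```

View pics/s2.png

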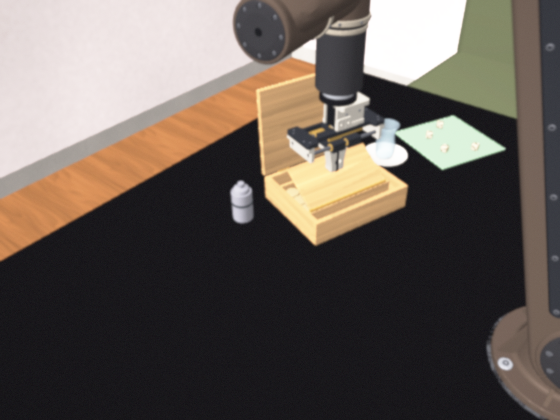

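The flap is down to about 30°, with the finger on its upper face at about (335, 165). I'll press it flat now.

>>> step_arm([
  [0.6, -0.3, 0, 0, 1],
  [1.2, -0.5, 0, 0, 1],
  [1.8, -0.7, 0, 0, 1],
  [2.3, -0.8, 0, 0, 1],
  [2.8, -0.9, 0, 0, 1],
  [3.2, -0.9, 0, 0, 1],
  [3.5, -0.9, 0, 0, 1],
  [3.7, -0.9, 0, 0, 1],
  [3.8, -0.9, 0, 0, 1],
  [3.8, -0.9, 0, 0, 1],
])

```text
t: 4.58
eef_pos: [0.5552, -0.1171, 0.0677]
ee_rot: [-1.964, 1.57, -0.704]
force: [-4.5, 1.4, 10.4]
width: 0.0007
```

Run:
```python
from g import *
rep((10,0,45),(10,0,300))
```

```text
t 4.58 tip box mm [10.1  0.9 50.7] F box [-4.7 -0.  10.4] w 0.001
tool x [ 0. -0. -1.] tool z angle in box xy 90.0
(10, 0, 45) -> tool cm [ 0.6  0.  -0.1]
(10, 0, 300) -> tool cm [-24.9   0.   -0.1]
```

>>> step_arm([
  [-1, 0, 0, 0, 1],
  [-3, 0, 0, 0, 1],
  [-6, 0.5, 0, 0, 1],
  [-9.5, 1, 0, 0, 1],
  [-13, 1, 0, 0, 1],
  [-16.5, 1, 0, 0, 1],
  [-20, 1, 0, 0, 1],
  [-23, 1, 0, 0, 1],
  [-25.5, 1, 0, 0, 1],
  [-26, 1, 0, 0, 1],
])

```text
t: 5.42
eef_pos: [0.547, -0.1145, 0.3323]
ee_rot: [-1.31, 1.563, -0.049]
force: [1.1, 0.1, 0.9]
width: 0.0006
```

Run:
```python
from g import *
from h import *
rep((140,0,300),(140,0,235))
for c in ["side","top"]:
    f=grab_frame(c);cv2.imwrite(f"pics/{c}3.png",f["pixels"][:,:,::-1]);W=cloud(f)
    L=(W-C)@B*1000
    for n in ["flap","lid"]:
        ms=masks_of(n,c)
        if ms:
            P=L[ms[0]["mask"]];P=P[~np.isnan(P).any(1)]
            print(c,n,round(ms[0]["conf"],2),np.percentile(P,[3,50,97],axis=0).round(0).tolist())
    # flap area heights
    m=(abs(L[...,1])<90)&(L[...,0]>-40)&(L[...,0]<45)&(L[...,2]<120)
    print(c,"bay height pct",np.percentile(L[m][:,2],[2,50,98]).round(1))
```

```text
t 5.42 tip box mm [  1.6   1.  315.3] F box [1.  0.4 0.9] w 0.001
tool x [ 0.008 -0.    -1.   ] tool z angle in box xy 90.0
(140, 0, 300) -> tool cm [  1.6 -13.8  -0.1]
(140, 0, 235) -> tool cm [  8.1 -13.8  -0.1]
side flap 0.91 [[-54.0, -95.0, 47.0], [-8.0, 5.0, 50.0], [44.0, 94.0, 53.0]]
side lid 0.7 [[98.0, -115.0, 61.0], [104.0, 8.0, 165.0], [112.0, 115.0, 254.0]]
side bay height pct [47.4 50.3 53. ]
top flap 0.8 [[-49.0, -95.0, 45.0], [-15.0, -5.0, 49.0], [23.0, 84.0, 53.0]]
top bay height pct [44.2 48.6 53.4]
```

View pics/side3.png

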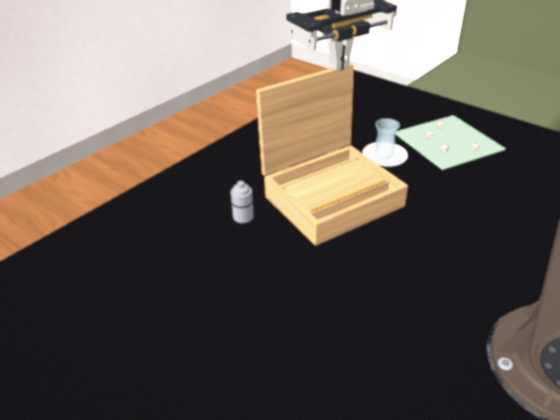

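The flap lies flat: its top is at about 50 mm in both views. The box and bystanders haven't moved. Now I'll go over and behind the lid.

>>> step_arm([
  [0, -1.5, 0, 0, 1],
  [0, -4, 0, 0, 1],
  [0, -7, 0, 0, 1],
  [0, -10, 0, 0, 1],
  [0, -13, 0, 0, 1],
  [0, -15, 0, 0, 1],
  [0.5, -15.3, 0, 0, 1],
  [3, -15.3, 0, 0, 1],
  [6, -15.3, 0, 0, 1],
  [7.8, -15.3, 0, 0, 1],
])

```text
t: 6.55
eef_pos: [0.6898, -0.1604, 0.2439]
ee_rot: [1.668, 1.566, 2.928]
force: [-0.7, 0.5, -0.5]
width: 0.0007
```

Run:
```python
from g import *
from h import *
rep((130,0,235))
for c in ["side","top"]:
    f=grab_frame(c);cv2.imwrite(f"pics/{c}4.png",f["pixels"][:,:,::-1])
```

```text
t 6.55 tip box mm [151.4   0.7 226.9] F box [-0.9  0.3 -0.5] w 0.001
tool x [-0.005  0.001 -1.   ] tool z angle in box xy 89.9
(130, 0, 235) -> tool cm [-0.8  2.1 -0.1]
```

View pics/side4.png

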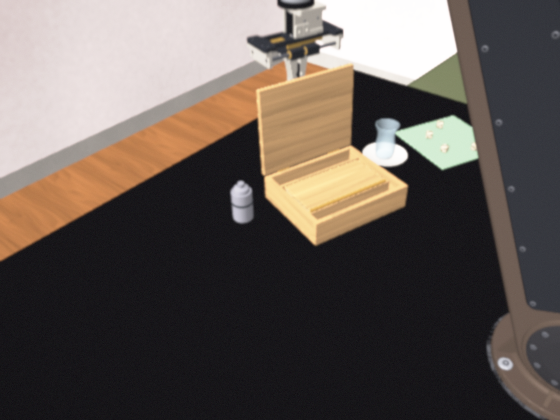

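View pics/top4.png

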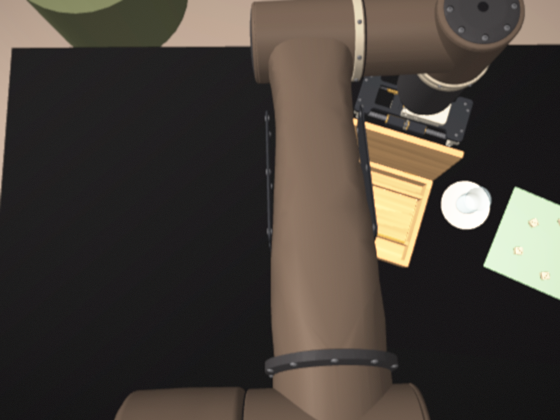

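>>> step_arm([
  [0, 1, 0, 0, 1],
  [0, 1.8, 0, 0, 1],
  [0, 2.6, 0, 0, 1],
  [0, 3.5, 0, 0, 1],
  [0, 4.5, 0, 0, 1],
  [0.1, 5.5, 0, 0, 1],
  [0.2, 6.5, 0, 0, 1],
  [0.3, 7.4, 0, 0, 1],
  [0.7, 8.8, 0, 0, 1],
  [1.1, 10.2, 0, 0, 1],
])

```text
t: 7.48
eef_pos: [0.5936, -0.1294, 0.238]
ee_rot: [-1.211, 1.57, 0.049]
force: [2.9, -1.6, -0.3]
width: 0.0001
```

```bash
cat > look.py <<'E'
import sys
from g import *
from h import *
k=sys.argv[1]
rep((35,0,210),(-2,0,185),(-31,0,152),(-51,0,112),(-60,0,68))
f=grab_frame("side");cv2.imwrite(f"pics/side{k}.png",f["pixels"][:,:,::-1])
L=(cloud(f)-C)@B*1000
# box near (robot-side) wall: outer face x, and its left end wall
m=(abs(L[...,1])<100)&(L[...,0]<-80)&(L[...,0]>-160)&(L[...,2]>12)&(L[...,2]<42)
print("front face x",np.median(L[m][:,0]).round(1),m.sum())
m=(abs(L[...,0])<80)&(L[...,1]>90)&(L[...,1]<150)&(L[...,2]>12)&(L[...,2]<42)
print("left face y",np.median(L[m][:,1]).round(1),m.sum())
E
python3 look.py 5
python3 - <<'E'
import sys;sys.path.insert(0,'.')
from h import *
yaw=-.31;B=np.array([[np.cos(yaw),-np.sin(yaw),0],[np.sin(yaw),np.cos(yaw),0],[0,0,1]]);C=np.array([.5453,-.1149,0])
f=dict(np.load("side0.npz"));L=(cloud(f)-C)@B*1000
m=(abs(L[...,1])<100)&(L[...,0]<-80)&(L[...,0]>-160)&(L[...,2]>12)&(L[...,2]<42);print("ref",np.median(L[m][:,0]))
m=(abs(L[...,0])<80)&(L[...,1]>90)&(L[...,1]<150)&(L[...,2]>12)&(L[...,2]<42);print(np.median(L[m][:,1]))
E
```

```text
t 7.48 tip box mm [ 50.4   0.9 221. ] F box [ 3.3 -0.6 -0.3] w 0.0
tool x [ 0.001  0.    -1.   ] tool z angle in box xy 90.0
(35, 0, 210) -> tool cm [ 1.1  1.5 -0.1]
(-2, 0, 185) -> tool cm [ 3.6  5.2 -0.1]
(-31, 0, 152) -> tool cm [ 6.9  8.2 -0.1]
(-51, 0, 112) -> tool cm [10.9 10.2 -0.1]
(-60, 0, 68) -> tool cm [15.3 11.1 -0.1]
front face x -101.1 805
left face y 116.3 487
ref -101.01643403753341
116.18588744753299
```

View pics/side5.png

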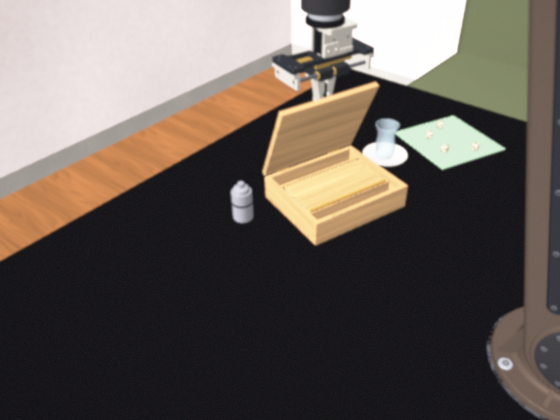

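The lid is swinging at about 65°, the push is about 3 N, and the box hasn't moved. I'll keep following the arc.

>>> step_arm([
  [0.6, 0.9, 0, 0, 1],
  [1.1, 1.6, 0, 0, 1],
  [1.8, 2.6, 0, 0, 1],
  [2.7, 3.9, 0, 0, 1],
  [3.6, 5.2, 0, 0, 1],
  [4.6, 6.2, 0, 0, 1],
  [5.7, 7.2, 0, 0, 1],
  [6.9, 8.2, 0, 0, 1],
  [8.1, 8.9, 0, 0, 1],
  [9.3, 9.5, 0, 0, 1],
])

```text
t: 8.37
eef_pos: [0.5024, -0.1003, 0.1438]
ee_rot: [1.491, 1.57, 2.751]
force: [0.5, 0.0, 1.2]
width: 0.0006
```

```bash
python3 look.py 6
```

```text
t 8.37 tip box mm [-45.3   0.8 126.8] F box [0.5 0.2 1.2] w 0.001
tool x [-0.001  0.    -1.   ] tool z angle in box xy 90.0
(35, 0, 210) -> tool cm [-8.3 -8.  -0.1]
(-2, 0, 185) -> tool cm [-5.8 -4.3 -0.1]
(-31, 0, 152) -> tool cm [-2.5 -1.4 -0.1]
(-51, 0, 112) -> tool cm [ 1.5  0.6 -0.1]
(-60, 0, 68) -> tool cm [ 5.9  1.5 -0.1]
front face x -100.9 808
left face y 116.3 487
```

View pics/side6.png

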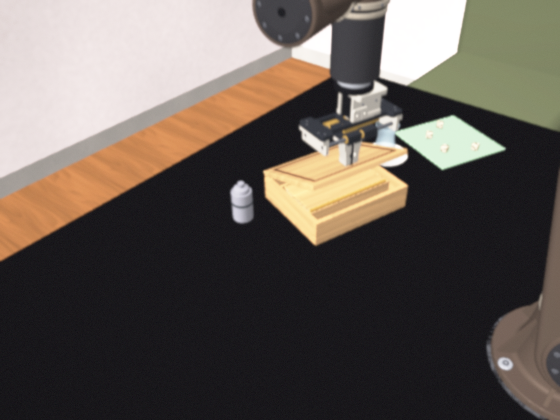

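>>> step_arm([
  [0.8, 0.3, 0, 0, 1],
  [1.5, 0.6, 0, 0, 1],
  [2.4, 0.9, 0, 0, 1],
  [3.3, 1.1, 0, 0, 1],
  [4.1, 1.3, 0, 0, 1],
  [4.8, 1.4, 0, 0, 1],
  [5.4, 1.5, 0, 0, 1],
  [5.8, 1.5, 0, 0, 1],
  [6.0, 1.5, 0, 0, 1],
  [6.0, 1.5, 0, 0, 1],
])

```text
t: 9.25
eef_pos: [0.4893, -0.096, 0.0856]
ee_rot: [2.368, 1.57, -2.655]
force: [-7.0, 2.9, 17.5]
width: 0.0004
```

```bash
python3 look.py 7
```

```text
t 9.25 tip box mm [-59.1   0.9  68.6] F box [-7.5  0.7 17.5] w 0.0
tool x [-0.001 -0.    -1.   ] tool z angle in box xy 90.0
(35, 0, 210) -> tool cm [-14.1  -9.4  -0.1]
(-2, 0, 185) -> tool cm [-11.6  -5.7  -0.1]
(-31, 0, 152) -> tool cm [-8.3 -2.8 -0.1]
(-51, 0, 112) -> tool cm [-4.3 -0.8 -0.1]
(-60, 0, 68) -> tool cm [ 0.1  0.1 -0.1]
front face x -101.0 810
left face y 116.2 437
```

View pics/side7.png

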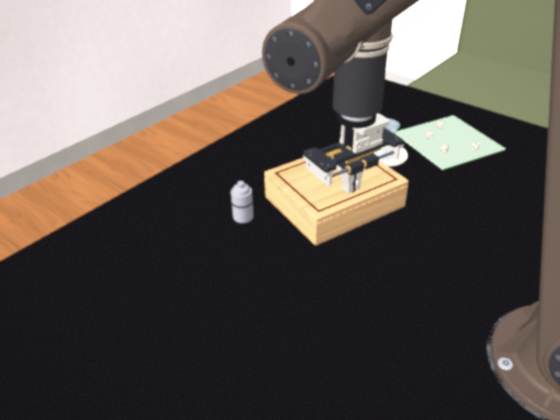

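The lid is shut: the fingertips are at 68.6 mm under 17 N, and I expected 68.5 mm. I'll lift clear and check.

>>> step_arm([
  [-0.5, 0, 0, 0, 1],
  [-1.5, 0, 0, 0, 1],
  [-4, 0, 0, 0, 1],
  [-7, 0, 0, 0, 1],
  [-10, 0, 0, 0, 1],
  [-13, 0, 0, 0, 1],
  [-16, 0, 0, 0, 1],
  [-18, 0, 0, 0, 1],
  [-19, 0, 0, 0, 1],
  [-19, 0, 0, 0, 1],
])

```text
t: 10.13
eef_pos: [0.4907, -0.0961, 0.2772]
ee_rot: [-1.164, 1.566, 0.097]
force: [0.2, 0.1, -0.2]
width: 0.0007
```

```bash
python3 look.py 8
python3 - <<'E'
from g import *
from h import *
for c in ["side","top"]:
    f=grab_frame(c);cv2.imwrite(f"pics/{c}9.png",f["pixels"][:,:,::-1]);W=cloud(f);L=(W-C)@B*1000
    for n in ["lid","glass","dispenser"]:
        ms=masks_of(n,c)
        if ms:
            P=W[ms[0]["mask"]];P=P[~np.isnan(P).any(1)];print(c,n,round(ms[0]["conf"],2),np.median(P,0).round(3))
    for a,b in((-95,-60),(-60,0),(0,50),(50,95)):
        m=(abs(L[...,1])<110)&(L[...,0]>a)&(L[...,0]<b)&(L[...,2]<150)
        if m.sum():print(c,a,b,"lid top z",np.percentile(L[m][:,2],[5,50,95]).round(1))
E
```

```text
t 10.13 tip box mm [-57.7   1.3 260.2] F box [ 0.1  0.2 -0.2] w 0.001
tool x [ 0.004  0.    -1.   ] tool z angle in box xy 90.0
(35, 0, 210) -> tool cm [ 5.1 -9.3 -0.1]
(-2, 0, 185) -> tool cm [ 7.5 -5.5 -0.1]
(-31, 0, 152) -> tool cm [10.8 -2.6 -0.1]
(-51, 0, 112) -> tool cm [14.8 -0.6 -0.2]
(-60, 0, 68) -> tool cm [19.2  0.3 -0.2]
front face x -101.0 816
left face y 116.3 446
side lid 0.75 [ 0.532 -0.103  0.068]
side glass 0.92 [ 0.55  -0.334  0.058]
side dispenser 0.91 [0.651 0.064 0.05 ]
side -95 -60 lid top z [66.2 68.4 70.5]
side -60 0 lid top z [66.2 68.2 70.4]
side 0 50 lid top z [66.1 68.2 70.4]
side 50 95 lid top z [66.1 68.2 70.5]
top lid 0.64 [ 0.456 -0.121  0.067]
top glass 0.49 [ 0.554 -0.366  0.083]
top dispenser 0.96 [0.66  0.052 0.072]
top -95 -60 lid top z [63.3 66.7 70.3]
top 50 95 lid top z [63.5 66.9 70.4]
```

View pics/side8.png

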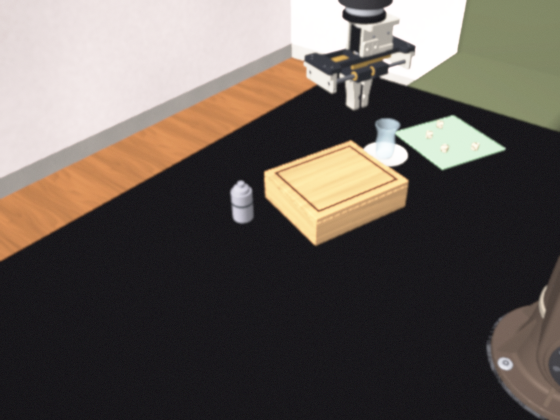

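The lid is flat and level on the box (265–407, 145–243), and the hand is well above it. The glass (388, 138) and dispenser (242, 202) are where they were.

```bash
python3 -c "
from station import *
print(job_done())"
```

```text
the job is handed in; nothing more can be done
None
```

The checkers box is closed. I pushed the flap flat over the checkers first, then pushed the lid fully shut from behind, with closed fingers and no pinching. I handed the job in at about 10 s.

- **Flap:** before I touched the lid, its top measured about 50 mm in the side view and 49 mm in the top view; flat is 50.5 mm.
- **Lid:** it lies level with its top at about 68 mm; fully shut is 68.5 mm. The top camera read about 67 mm, which is within its roughly 2 mm calibration.
- **Forces:** measured after each move, the highest was about 19 N, while pressing the lid shut.
- **Box:** it stayed within 0.2 mm of its starting position in the side view.
- **Bystanders:** I never touched the glass or the dispenser, and both look unmoved in the pictures. The glass's measured position did vary by about 1 cm between pictures; it is see-through, so I put that down to poor depth readings.
- **Hand:** it finished about 19 cm above the lid, with no contact force.

No check failed.

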